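# Rock the sorting gate and feed the milling balls down the other chute

## Robot

A 6-joint arm with a two-finger parallel gripper is mounted at the origin on the work surface. World frame = base frame: x ahead of the robot, y to its left, z up, the work surface at z = 0. Lengths are in m, angles in rad, forces in N, time in s.
With the tool pointing down it reaches from about 0.425 to 1.125 m from the base axis. Payload 14.9 kg.
Tool frame: the origin (TCP) lies on the centre line of the jaws, within the pads' length; the fingertips stand 19 mm ahead of it and the grasp point (between the pads) is the TCP (arm.tip_extent is the distance from the TCP to the fingertips, in m); z points along the fingers, y is the direction in which the jaws open and shut (so a half turn about z gives the same grasp; the last joint's range is limited). The gripper opens to 91 mm and grips with 3 to 60 N. Pads are 32 mm wide; open, the fingers measure 118 mm over their backs; the gripper's body (76 mm by 178 mm) begins 60 mm behind the grasp point.
Start: joints at [-1.364, 0.379, 1.734, -0, 1.028, -0.033], TCP at [0.166, -0.68, 0.203] pointing down, gripper open.
Joint ranges: [-2.77, 2.77], [-0.74, 2.19], [0, 2.66], [-1.06, 4.2], [0.31, 2.87], [-3.08, 3.08]. Speed limits (rad/s): [1.89, 1.89, 2.39, 3.14, 3.14, 3.14].

## Interface

Orientations are given as a rotation vector (axis times angle).
In Python, from station import telemetry, snapshot, camera_params, workorder, spot_in, outline_of, arm gives the robot as it stands. The module is installed in compiled form; this text tells all that it offers.
- The arm moves only by the tool carry_out, never from a script. Its argument "motion" is a list of rows, each a list of 3 entries, a list of its own where there are three numbers: the closure, from 0 (fully open) to 1 (shut), then the shift along the tool's x, y, z scaled (see below), then the turn about the tool's z scaled (see below). In form: [[jaw, [x, y, z], roll], ...]. A call has 1 to 10 rows; each row is the pose to reach, as a shift and turn from the pose commanded when the call began, along the tool's axes at that moment; what a row does not reach only later rows make up. The controller multiplies each number of a shift by 250 mm and each number of a turn by 1.5 rad. A row lasts 1/8 s, in which the tool goes at most 62.5 mm and 10.7 degrees, less where a joint would pass 70% of its speed; a pose out of reach is approached as far as the arm can. A call with a number of a shift or a turn outside -1 to 1 is refused whole. A call with a gripper value outside its range is refused whole. The fingers move at their own pace and stop on an object; the grip force is fixed at half the most. Time passes only in rows, so rows that repeat a pose let the fingers close. It gives the time, the measured TCP pose, the force and the opening at its end, in the units of the state.
- telemetry.observe(): the state, without advancing time (a new reading comes with each control period).
- snapshot(name): name is "scene" or "top" or "wrist"; returns (picture, depth): 384x512x3 uint8, red, green, blue; 384x512 float32, m along the optical axis (not along the pixel's ray), 0 where there is no reading.
- camera_params(name): a dict with "intrinsics" (3x3 intrinsics, pixels), "k1" (the pictures are not rectified: a ray, as slopes to the right and down, at radius r is drawn at 1 + k1 r^2 times it, then the intrinsics apply), "xyz" and "rotation" of the camera in the world. Camera axes: x right, y down, z forward; pixel columns grow to the right and rows downward; lengths in m; the calibration is good to about 2 mm. A picture is of the moment at which its call begins: read the wrist's pose just before it. camera_params takes no time and is no camera call; for the wrist camera it gives the pose at the moment of the call.
- workorder.close_job(): hands the job in, once; it reports no verdict.
Trained networks look in the newest picture that a camera, given by its name, has taken for a name from the list of things; names that differ only in an ending like _2 or _b are one class to them, and where a whole thing is asked for, a point or a joint stands for the part that bears it (a point fixed in the world has none). Each returns a list of dicts, best first, with "conf" (0 to 1); they miss things now and then, are a little off and sometimes report something else, mostly with a low value. They report only what shows in the picture. A call takes as long as a camera call.
- spot_in(camera, query): "bbox" ([centre column, centre row, width, height] as shares, 0 to 1, of the picture: columns of its width, rows of its height, round what is visible of it).
- outline_of(camera, query): "pixels" (384x512 bool, what is visible of it) and "bbox" ([centre column, centre row, width, height] as shares, 0 to 1, of the picture: columns of its width, rows of its height, round what is visible of it).
The state is a dict: "clock": time; "qpos": joint angles; "joint_velocities": joint speeds; "joint_torque": joint torques, N m; "tool_pos": TCP position; "tcp_rot": TCP orientation; "contact_force": force on the tool from outside, world axes, zero at the start; "ft_torque": the same for the moment, N m; "grip_width": finger opening in m.
Only numpy, scipy, OpenCV 4.12 (cv2) and the standard library are available. Lean on these libraries where they do the work, as an engineer would, in place of code of your own. Each camera call takes 0.05 s, during which the arm holds its last target. There are 200 camera calls.

## Task

The three sterilised milling balls waiting in the feed channel would now run to the side on which the seesaw gate is down. Press the raised end of the gate down with the fingertips so that it rocks over its pivot and stays over, then push the stop plate by its tab fully across, so that all three balls run down the other chute into the tray on that side. Do not touch the balls themselves, leave the things standing about where they are, and finish clear of everything.

Things in the scene. Friction and masses are not known exactly. Their poses are not given: they have to be found in the camera images.
- sorter: Ball sorter fixed to the table: aluminium base plate 150 x 680 x 6 mm, long along its y, with a steel frame. Origin on the table under the middle of the gate's pivot; x away from the robot (yaw within 0.35 rad), y to the left, z up. In front of the pivot, at x = -46 mm, stands a guard plate 64 mm wide (y), top 190 mm high.
- lip (a point): Middle of the lower lip of the steel feed channel, 26 mm behind the pivot (+x) and 150 mm high. The channel is 40 mm wide and climbs from here away from the robot, 175 mm long; its side walls are 26 mm tall, so their tops stand 175 mm high at the lip and 210 mm at the upper end.
- tray_left (a point): Middle of the black floor of the left steel tray (270 mm to +y of the pivot, floor 10 mm high). Inside 126 mm (x) by 130 mm (y); side walls 60 mm high, outer end wall 100 mm. A sloping chute leads to it from the gate's left end.
- tray_right (a point): The same for the right tray, 270 mm to -y of the pivot.
- pivot (a point): Middle of the seesaw gate's pivot, 80 mm above the table. The gate is an aluminium trough 260 mm long (along the sorter's y), 66 mm wide (x = -41 to +25 mm) and 24 mm deep, its floor 40 mm above the pivot; it rocks about the sorter's x axis.
- gate (a joint): Tilt of the gate in rad, stops at +0.3 and -0.3. Positive: left (+y) end up, right end down, balls run to the right. Negative: right end up, balls run to the left. It is top-heavy and falls by itself to whichever side it is past 0; within the first second it lies fully to one side, either one. About 1 N on the raised end's pad rocks it.
- pad_left (a point): Centre of the upper face of the left press pad: a flat aluminium plate 48 mm (x) by 50 mm (y), 6 mm thick, sticking out of the gate's trough towards the robot at its left end. In the gate's own axes it lies 64 mm towards -x, 105 mm towards +y and 42.5 mm above the pivot; so its height is about 152 mm when this end is up and 90 mm when it is down.
- pad_right (a point): The same for the right press pad, 105 mm towards -y of the pivot.
- stop (a joint): Slide of the stop plate in m, 0 to 0.055: an upright dark steel plate, 50 mm wide and 4 mm thick, across the feed channel at x = +68 mm of the sorter, that holds the balls back. It slides only to the sorter's +y (left); at the start it is nearly 0, from about 0.043 the channel is free, 0.055 is the end stop. It has about 1.2 N friction and stays where it is left.
- stop_tab (a point): Centre of the stop plate's upright tab, a dark steel block 14 mm (x) by 18 mm (y) by 50 mm high, standing free above the channel from 206 to 256 mm above the table. Push it on its -y face towards the sorter's +y.
- ball_1_center (a point): Centre of a white ceramic milling ball, 28 mm across, about 45 g, waiting in the feed channel, number 1 from the stop plate.
- ball_2_center (a point): Centre of a white ceramic milling ball, 28 mm across, about 45 g, waiting in the feed channel, number 2 from the stop plate.
- ball_3_center (a point): Centre of a white ceramic milling ball, 28 mm across, about 45 g, waiting in the feed channel, number 3 from the stop plate.
- jar: Bystander: amber jar, 54 mm across, 75 mm high, behind the left chute. Origin at its underside.
- bottle: Bystander: white bottle with blue cap, 60 mm across, 130 mm high, behind the right chute. Origin at its underside.
- beaker: Bystander: glass beaker, 68 mm across, 85 mm high, behind the left tray. Origin at its underside.
- weight: Bystander: brass weight with a knob, 36 mm across, 52 mm high, in front of the gate's right end. Origin at its underside.
- spatula: Bystander: a spatula 200 mm long, lying in front of the left tray. Origin at its underside.
- dish: Bystander: clear flat dish, 90 mm across, 14 mm high, in front of the right tray. Origin at its underside.

How it is judged:
On the way, in this order (a step that is already met when the one before it is completed fails the run):
1. the gate is rocked over to its other side while the stop plate still holds the balls back (distance of pad_left from where it was at the start of the episode above 0.035 m and (value of joint gate below -0.22 rad or value of joint gate above 0.22 rad) and value of joint stop below 0.02 m), for 0.2 s.
2. the stop plate is pushed across, so that the channel is free (value of joint stop above 0.043 m), for 0.1 s.
At the end, for the whole second after the job is handed in: The gate lies over to the side opposite to its start (beyond 0.22 rad), the stop plate is across (beyond 43 mm), and all three balls lie in the tray on the side to which the gate now slopes (centres inside its walls and below 45 mm height), no longer rolling (under 0.15 m/s) (distance of pad_left from where it was at the start of the episode above 0.035 m and (value of joint gate below -0.22 rad or value of joint gate above 0.22 rad) and value of joint stop above 0.043 m and ((value of joint gate above 0.22 rad and y of ball_1_center in the frame of sorter between -0.337 and -0.203 m and x of ball_1_center in the frame of sorter between -0.064 and 0.064 m and height (world z) of each of ball_1_center, ball_2_center, ball_3_center below 0.045 m and y of ball_2_center in the frame of sorter between -0.337 and -0.203 m and x of ball_2_center in the frame of sorter between -0.064 and 0.064 m and y of ball_3_center in the frame of sorter between -0.337 and -0.203 m and x of ball_3_center in the frame of sorter between -0.064 and 0.064 m) or (value of joint gate below -0.22 rad and y of ball_1_center in the frame of sorter between 0.203 and 0.337 m and x of ball_1_center in the frame of sorter between -0.064 and 0.064 m and height (world z) of each of ball_1_center, ball_2_center, ball_3_center below 0.045 m and y of ball_2_center in the frame of sorter between 0.203 and 0.337 m and x of ball_2_center in the frame of sorter between -0.064 and 0.064 m and y of ball_3_center in the frame of sorter between 0.203 and 0.337 m and x of ball_3_center in the frame of sorter between -0.064 and 0.064 m)) and linear speed of each of ball_1, ball_2, ball_3 below 0.15 m/s); the robot touches nothing.
It fails at once if the robot touches a ball (contact force between any of the arm, the fingers and ball_1 above 0.3 N or contact force between any of the arm, the fingers and ball_2 above 0.3 N or contact force between any of the arm, the fingers and ball_3 above 0.3 N).
It fails at once if a ball is lifted (height (world z) of any of ball_1_center, ball_2_center, ball_3_center above 0.225 m).
It fails at once if a thing standing about is shifted by more than 20 mm (distance of any of jar, bottle, beaker, weight, spatula, dish from where it was at the start of the episode above 0.02 m).
It also fails if it takes over 48 s, if anything falls off the work surface, if the arm or the gripper's body presses on something with over 40 N, if the wrist force passes 120 N, or if a joint passes its speed limit or range.

## Working session

There is one attempt and no reset: what is moved stays moved. The work goes in short steps, Python scripts to look and compute and a tool call to move; the robot and the scene stay as the last step left them, time stands still between calls to the robot, and variables do not carry over. Pictures are saved under pics/ and viewed, about 8 in all and at most 12, crops included, and the job is handed in when it is done.

Besides the shell and the picture viewer there is one more tool, called as a command line: name --argument value ..., lists and objects as JSON in quotes. carry_out: Moves the arm, as the interface text tells. Its arguments: {"type":"object","properties":{"motion":{"type":"array","items":{"type":"array"}}},"required":["motion"]}

```bash
mkdir -p pics
cat > h.py <<'E'
import numpy as np, cv2
from station import *
from scipy.spatial.transform import Rotation as R
def xyz(name,depth,u,v):
    p=camera_params(name);K=np.array(p["intrinsics"]);k=p["k1"]
    d=cv2.undistortPoints(np.array([[[u,v]]],float).reshape(-1,1,2),K,np.array([k,0,0,0,0.]))[0,0]
    z=depth[int(round(v)),int(round(u))] if np.ndim(depth) else depth
    Rm=np.array(p["rotation"]); Rm=Rm if Rm.shape==(3,3) else R.from_rotvec(Rm).as_matrix()
    return np.array(p["xyz"])+Rm@(np.array([d[0],d[1],1])*z)
def cloud(name,depth,mask):
    v,u=np.nonzero(mask&(depth>0))
    p=camera_params(name);K=np.array(p["intrinsics"]);k=p["k1"]
    d=cv2.undistortPoints(np.c_[u,v].astype(float).reshape(-1,1,2),K,np.array([k,0,0,0,0.]))[:,0]
    Rm=np.array(p["rotation"]); Rm=Rm if Rm.shape==(3,3) else R.from_rotvec(Rm).as_matrix()
    return np.array(p["xyz"])+(np.c_[d,np.ones(len(d))]*depth[v,u][:,None])@Rm.T
E
python3 - <<'E'
from h import *
s=telemetry.observe();print({k:np.round(v,3) for k,v in s.items()})
for c in ("scene","top"):
    im,d=snapshot(c);cv2.imwrite(f"pics/{c}0.png",im[:,:,::-1])
    print(c,camera_params(c))
    for q in ("sorter","pad_left","pad_right","stop_tab","lip","tray_left","tray_right","pivot","ball_1_center","weight","bottle","jar","gate","stop"):
        r=spot_in(c,q)
        for x in r[:3]:
            b=x["bbox"];u,v=b[0]*512,b[1]*384
            print(q,round(x["conf"],2),np.round([u,v,b[2]*512,b[3]*384]),np.round(xyz(c,d,min(u,511),min(v,383)),3))
E
```

```text
{'clock': np.float64(0.0), 'qpos': array([-1.364,  0.379,  1.735,  0.   ,  1.028, -0.033]), 'joint_velocities': array([-0.002, -0.001,  0.001, -0.001,  0.002, -0.   ]), 'joint_torque': array([ 0.0000e+00, -7.6373e+01, -4.3436e+01,  6.5000e-02,  4.3000e-02,
       -0.0000e+00]), 'tool_pos': array([ 0.166, -0.68 ,  0.202]), 'tcp_rot': array([-3.118, -0.376,  0.   ]), 'contact_force': array([0.061, 0.478, 0.187]), 'ft_torque': array([ 0.021, -0.034,  0.031]), 'grip_width': np.float64(0.091)}
scene {'intrinsics': array([[440.32376456,   0.        , 256.69420614],
       [  0.        , 440.32376456, 197.39371083],
       [  0.        ,   0.        ,   1.        ]]), 'k1': 0.050785705875803264, 'xyz': array([1.20672865, 0.26321648, 0.87138511]), 'rotation': array([-1.46079675, -2.10251053,  0.83968344])}
sorter 0.66 [245. 234. 283. 152.] [0.544 0.003 0.005]
sorter 0.24 [217. 226.  13.  13.] [0.689 0.    0.195]
pad_left 0.73 [246. 195. 116.  77.] [ 0.516 -0.002  0.118]
pad_left 0.36 [246. 232. 289. 154.] [0.537 0.004 0.004]
pad_right 0.94 [246. 197. 114.  78.] [0.525 0.001 0.119]
stop_tab 0
[... 1180 characters left out ...]
7.] [ 0.517 -0.006  0.118]
lip 0.96 [257. 159. 298. 142.] [ 0.607 -0.002  0.155]
lip 0.73 [257. 201. 116.  56.] [ 0.518 -0.002  0.119]
lip 0.32 [353. 255.  38.  41.] [ 0.402 -0.244  0.013]
tray_left 0.89 [260. 160. 296. 144.] [ 0.603 -0.008  0.154]
tray_right 0.55 [255. 160. 298. 138.] [0.603 0.003 0.154]
pivot 0.8 [258. 161. 298. 141.] [ 0.601 -0.003  0.154]
ball_1_center 0.51 [260. 143.   6.  11.] [ 0.632 -0.006  0.185]
weight 0.45 [310. 246.  15.  15.] [ 0.424 -0.134  0.03 ]
bottle 0.96 [302. 145.  25.  32.] [ 0.655 -0.113  0.098]
jar 0.73 [210. 155.  24.  27.] [0.639 0.105 0.075]
gate 0.58 [258. 203. 118.  61.] [ 0.514 -0.004  0.118]
stop 0.84 [263. 147.  25.  23.] [ 0.622 -0.012  0.187]
```

Run:
```python
from h import *
im,d=snapshot("top")
c=im[90:290,80:430];cv2.imwrite("pics/t1.png",cv2.resize(c[:,:,::-1],None,fx=2.25,fy=2.25,interpolation=cv2.INTER_CUBIC))
P=cloud("top",d,np.ones(d.shape,bool))
np.save("P.npy",P)
# tray outer end walls (z ~0.1) & tab top
m=(P[:,2]>.235)&(P[:,2]<.265)&(P[:,0]>.4)&(abs(P[:,1])<.15);print("tab",m.sum(),P[m].mean(0),P[m].min(0),P[m].max(0))
for s in (1,-1):
    m=(abs(P[:,2]-.1)<.006)&(s*P[:,1]>.22)&(P[:,0]>.4)&(P[:,0]<.75);print("endwall",s,m.sum(),P[m].mean(0),P[m].min(0),P[m].max(0))
o=outline_of("top","gate")[0]["pixels"];G=cloud("top",d,o);print("gate",G.min(0),G.max(0))
m=(P[:,0]>.38)&(P[:,0]<.54)&(abs(P[:,1])<.18)&(P[:,2]>.06)
Q=P[m]
for s in (1,-1):
    for lo in np.arange(.38,.54,.01):
        w=(Q[:,0]>=lo)&(Q[:,0]<lo+.01)&(s*Q[:,1]>.06)
        if w.sum()>3: print(s,round(lo,2),w.sum(),np.round([Q[w,1].min(),Q[w,1].max(),np.median(Q[w,2])],3))
```

```text
tab 91 [ 0.61129513 -0.0204624   0.25068618] [ 0.60601125 -0.02918436  0.23501948] [ 0.61957854 -0.01184274  0.25744482]
endwall 1 144 [0.54619286 0.32710868 0.09844286] [0.48247216 0.32404619 0.09425977] [0.61396321 0.33029287 0.103346  ]
endwall -1 146 [ 0.5402993  -0.34640951  0.09770976] [ 0.47663753 -0.34995703  0.0940436 ] [ 0.60834208 -0.34282112  0.10285976]Traceback (most recent call last):
  File "<stdin>", line 10, in <module>
IndexError: list index out of range
```

View pics/t1.png

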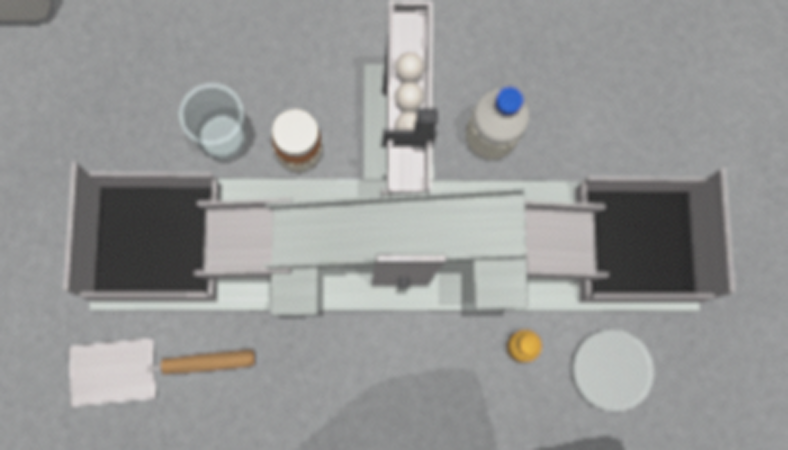

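View pics/scene0.png

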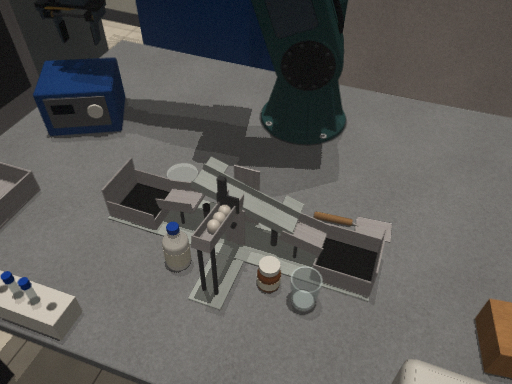

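The right end of the gate is up, so the balls would run left and I need to press the right pad. The trays' end walls put the pivot at about (0.545, -0.010) with yaw about -0.01. That puts pad_right near (0.481, -0.097, 0.152). I'll move above it with the jaws shut.

carry_out --motion '[[1, [0, 0, -0.2], 0], [1, [0, 0, -0.4], 0], [1, [0.2, -0.2, -0.5], 0], [1, [0.4, -0.4, -0.5], 0], [1, [0.6, -0.6, -0.5], 0], [1, [0.75, -0.8, -0.5], 0], [1, [0.88, -0.96, -0.5], 0], [1, [0.88, -0.96, -0.5], 0], [1, [0.88, -0.96, -0.5], 0]]'

```text
clock: 2.72
tool_pos: [0.3234, -0.3943, 0.3282]
tcp_rot: [3.118, 0.378, 0.0]
contact_force: [-0.7, -0.2, 0.6]
grip_width: 0.0044
```

carry_out --motion '[[1, [0.2, -0.2, 0], -0.12], [1, [0.4, -0.4, 0], -0.24], [1, [0.6, -0.6, 0], -0.36], [1, [0.75, -0.75, 0], -0.48], [1, [0.85, -0.9, 0], -0.6], [1, [0.85, -0.98, 0], -0.72], [1, [0.85, -0.98, 0], -0.83], [1, [0.85, -0.98, 0], -0.88], [1, [0.85, -0.98, 0], -0.88], [1, [0.85, -0.98, 0], -0.88]]'

```text
clock: 3.98
tool_pos: [0.4714, -0.1069, 0.3278]
tcp_rot: [-2.237, -2.206, 0.0]
contact_force: [0.3, 0.4, -0.7]
grip_width: 0.0006
```

Run:
```python
from h import *
s=telemetry.observe();print({k:np.round(v,3) for k,v in s.items()});print(R.from_rotvec(s["tcp_rot"]).as_matrix().round(3))
im,d=snapshot("wrist");cv2.imwrite("pics/w1.png",im[:,:,::-1])
P=cloud("wrist",d,np.ones(d.shape,bool))
m=(P[:,0]>.44)&(P[:,0]<.50)&(P[:,1]<-.03)&(P[:,1]>-.18)&(P[:,2]>.12)&(P[:,2]<.18);Q=P[m];print("pad",len(Q),Q.mean(0) if len(Q) else 0,Q.min(0) if len(Q) else 0,Q.max(0) if len(Q) else 0)
for x in np.arange(.43,.6,.01):
    w=P[(abs(P[:,0]-x)<.005)&(P[:,1]<-.05)&(P[:,1]>-.14)&(P[:,2]>.06)]
    if len(w)>5: print(round(x,2),len(w),np.round([w[:,1].min(),w[:,1].max(),np.median(w[:,2])],3))
```

```text
{'clock': np.float64(3.975), 'qpos': array([-0.271, -0.118,  2.06 , -0.   ,  1.2  , -0.257]), 'joint_velocities': array([ 0.006, -0.005,  0.003, -0.   ,  0.001, -0.003]), 'joint_torque': array([ -0.051, -37.44 , -48.095,   0.058,   0.051,  -0.054]), 'tool_pos': array([ 0.471, -0.107,  0.328]), 'tcp_rot': array([-2.237, -2.206,  0.   ]), 'contact_force': array([ 0.322,  0.447, -0.665]), 'ft_torque': array([-0.007, -0.094, -0.044]), 'grip_width': np.float64(0.001)}
[[ 0.014  1.    -0.   ]
 [ 1.    -0.014 -0.   ]
 [-0.    -0.    -1.   ]]
pad 1748 [ 0.47929033 -0.09580466  0.15246309] [ 0.45777535 -0.12100275  0.12012118] [ 0.49993575 -0.03011019  0.17142404]
0.43 4860 [-0.083 -0.072  0.456]
0.44 5521 [-0.083 -0.072  0.457]
0.45 7042 [-0.084 -0.067  0.453]
0.46 8109 [-0.12  -0.068  0.445]
0.47 8266 [-0.121 -0.068  0.446]
0.48 8648 [-0.121 -0.068  0.444]
0.49 7901 [-0.121 -0.068  0.444]
0.5 5549 [-0.139 -0.053  0.455]
0.51 4945 [-0.122 -0.05   0.456]
0.52 3928 [-0.122 -0.05   0.453]
0.53 1814 [-0.122 -0.05   0.434]
0.54 1374 [-0.133 -0.05   0.424]
0.55 2349 [-0.133 -0.05   0.422]
0.56 590 [-0.122 -0.051  0.147]
0.57 719 [-0.14  -0.05   0.156]
```

View pics/w1.png

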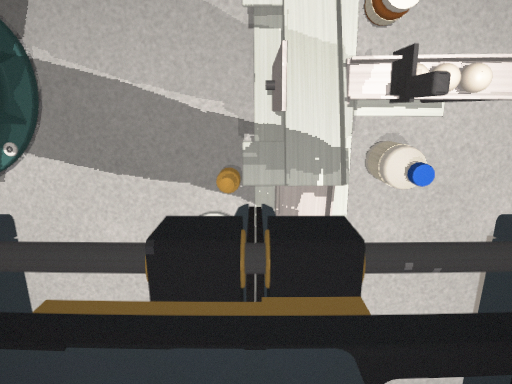

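The wrist view shows the gate's right pad around (270,155), with the trough beside it. The brass weight is at (228,180), and the stop tab is at (405,75) with the balls behind it. The measured pad agrees with the prediction (z 0.152). Next I press it, then lift.

carry_out --motion '[[1, [0, 0, 0.2], 0], [1, [0, 0, 0.4], 0], [1, [0, 0, 0.52], 0], [1, [0, 0, 0.6], 0], [1, [0, 0, 0.65], 0], [1, [0, 0, 0.7], 0], [1, [0, 0, 0.74], 0], [1, [0, 0, 0.78], 0], [1, [0, 0, 0.8], 0], [1, [0, 0, 0.8], 0]]'

```text
clock: 5.28
tool_pos: [0.4711, -0.1061, 0.1276]
tcp_rot: [-2.233, -2.209, 0.0]
contact_force: [0.2, 1.0, 0.9]
grip_width: 0.0002
```

carry_out --motion '[[1, [0, 0, 0], 0], [1, [0, 0, -0.2], 0], [1, [0, 0, -0.4], 0], [1, [0, 0, -0.6], 0], [1, [0, 0, -0.8], 0], [1, [0, 0, -0.8], 0]]'

```text
clock: 6.02
tool_pos: [0.4729, -0.1066, 0.3321]
tcp_rot: [2.229, 2.205, 0.006]
contact_force: [-0.5, 0.1, -0.9]
grip_width: 0.0004
```

Run:
```python
from h import *
im,d=snapshot("wrist");P=cloud("wrist",d,np.ones(d.shape,bool))
im,ds=snapshot("scene");cv2.imwrite("pics/s2.png",im[100:320,80:420,::-1])
for n,A in (("wrist",P),("scene",cloud("scene",ds,np.ones(ds.shape,bool)))):
    m=(A[:,2]>.225)&(A[:,2]<.265)&(abs(A[:,0]-.611)<.03)&(abs(A[:,1])<.06);T=A[m];print(n,"tab",len(T),T.min(0),T.max(0))
    for y in (-.1,-.05,.05,.1):
        w=A[(abs(A[:,0]-.525)<.02)&(abs(A[:,1]-y)<.01)&(A[:,2]<.22)&(A[:,2]>.05)]
        if len(w): print("gate y",y,np.median(w[:,2]).round(3))
print(telemetry.observe()["tool_pos"])
```

```text
wrist tab 754 [ 0.60529446 -0.02930161  0.22513003] [ 0.62026208 -0.01111807  0.25595615]
gate y -0.1 0.148
gate y -0.05 0.133
gate y 0.05 0.102
scene tab 137 [ 0.60754585 -0.02772874  0.22513822] [ 0.62334096 -0.01055163  0.25826156]
gate y -0.1 0.151
gate y -0.05 0.136
gate y 0.05 0.105
gate y 0.1 0.09
[ 0.47113174 -0.10611358  0.32799197]
```

View pics/s2.png

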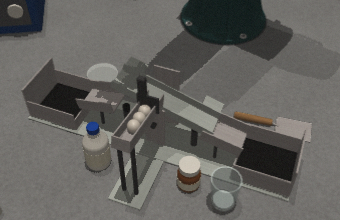

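The gate is still at -0.3: its right end is at 0.148. Either it bounced back or the fingers missed the pad. I'll press again slowly, hold, and look while holding.

carry_out --motion '[[1, [0, 0, 0.25], 0], [1, [0, 0, 0.45], 0], [1, [0, 0, 0.58], 0], [1, [0, 0, 0.62], 0], [1, [0, 0, 0.64], 0], [1, [0, 0, 0.66], 0], [1, [0, 0, 0.68], 0], [1, [0, 0, 0.7], 0], [1, [0, 0, 0.71], 0], [1, [0, 0, 0.71], 0]]'

```text
clock: 7.38
tool_pos: [0.4711, -0.1061, 0.1502]
tcp_rot: [-2.234, -2.209, 0.0]
contact_force: [0.1, 0.8, -0.0]
grip_width: 0.0005
```

```bash
cat > g.py <<'E'
from h import *
import sys
im,ds=snapshot("scene");cv2.imwrite(f"pics/{sys.argv[1]}.png",cv2.resize(im[120:300,100:400,::-1],None,fx=2.5,fy=2.5))
A=cloud("scene",ds,np.ones(ds.shape,bool))
for y in (-.1,-.05,.05,.1):
    w=A[(abs(A[:,0]-.525)<.02)&(abs(A[:,1]-y)<.01)&(A[:,2]<.22)&(A[:,2]>.05)]
    if len(w): print("gate y",y,np.median(w[:,2]).round(3))
s=telemetry.observe();print(s["tool_pos"],s["contact_force"],arm.tip_extent,s["clock"])
E
python3 g.py s3
```

```text
gate y -0.1 0.151
gate y -0.05 0.139
gate y 0.05 0.105
gate y 0.1 0.09
[ 0.47121703 -0.10614996  0.15036768] [ 0.10327945 -0.88787346  0.53011612] 0.019 7.425
```

View pics/s3.png

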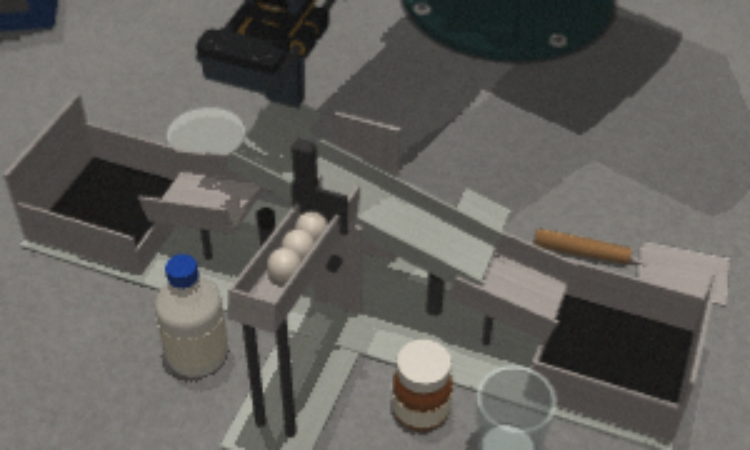

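Run:
```python
from h import *
im,d=snapshot("scene")
p=camera_params("scene");Rm=R.from_rotvec(p["rotation"]).as_matrix()
def pr(X):
    q,_=cv2.projectPoints(np.array([X],float),cv2.Rodrigues(Rm.T)[0],-Rm.T@p["xyz"],np.array(p["intrinsics"]),np.array([p["k1"],0,0,0,0.]));return q[0,0]
for n,X in dict(tip=(.471,-.106,.131),pad=(.480,-.097,.152),padcorner=(.457,-.121,.158),tab=(.613,-.02,.256)).items():
    q=pr(X);print(n,q,((q-[100,120])*2.5).round())
A=cloud("scene",d,np.ones(d.shape,bool))
w=A[(abs(A[:,0]-.47)<.12)&(abs(A[:,1]+.13)<.15)&(A[:,2]>.1)]
for x in np.arange(.36,.6,.01):
    q=w[abs(w[:,0]-x)<.005]
    if len(q):print(round(x,2),len(q),q.min(0).round(3),q.max(0).round(3))
im,d=snapshot("wrist");cv2.imwrite("pics/w4.png",im[:,:,::-1])
```

```text
tip [213.94999183 168.78463366] [285. 122.]
pad [215.37125698 165.59318251] [288. 114.]
padcorner [210.10172906 155.67876528] [275.  89.]
tab [221.06971667 177.07614687] [303. 143.]
0.36 2 [ 0.36  -0.023  0.513] [ 0.365 -0.022  0.513]
0.37 13 [ 0.366 -0.124  0.458] [ 0.374 -0.021  0.517]
0.38 84 [ 0.375 -0.126  0.281] [ 0.385 -0.019  0.522]
0.39 212 [ 0.385 -0.129  0.24 ] [ 0.395 -0.019  0.524]
0.4 341 [ 0.395 -0.132  0.24 ] [ 0.405 -0.021  0.529]
0.41 325 [ 0.405 -0.135  0.253] [ 0.415 -0.024  0.532]
0.42 391 [ 0.415 -0.153  0.252] [ 0.425 -0.026  0.534]
0.43 596 [ 0.425 -0.157  0.253] [ 0.435 -0.029  0.534]
0.44 573 [ 0.435 -0.16   0.256] [ 0.445 -0.031  0.534]
0.45 392 [ 0.445 -0.161  0.247] [ 0.455 -0.035  0.526]
0.46 470 [ 0.455 -0.165  0.142] [ 0.465 -0.034  0.518]
0.47 558 [ 0.465 -0.167  0.141] [ 0.475 -0.036  0.508]
0.48 828 [ 0.475 -0.17   0.143] [ 0.485 -0.038  0.501]
0.49 1141 [ 0.485 -0.171  0.143] [ 0.495 -0.039  0.494]
0.5 1626 [ 0.495 -0.173  0.132] [0.505 0.02  0.483]
0.51 1378 [ 0.505 -0.159  0.112] [0.515 0.02  0.476]
0.52 604 [ 0.515 -0.13   0.112] [0.525 0.02  0.468]
0.53 337 [ 0.525 -0.135  0.112] [0.535 0.02  0.454]
0.54 231 [ 0.535 -0.142  0.112] [0.545 0.02  0.285]
0.55 385 [ 0.545 -0.143  0.112] [0.555 0.018 0.285]
0.56 255 [ 0.555 -0.144  0.244] [ 0.564 -0.067  0.286]
0.57 269 [ 0.566 -0.128  0.1  ] [0.575 0.02  0.179]
0.58 102 [ 0.575 -0.026  0.1  ] [0.584 0.016 0.179]
0.59 9 [0.586 0.01  0.154] [0.59  0.011 0.18 ]
```

View pics/w4.png

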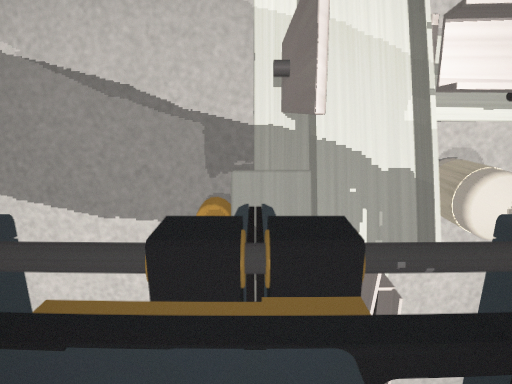

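Run:
```python
from h import *
im,d=snapshot("wrist");s=telemetry.observe();print(s["tool_pos"],s["clock"],s["grip_width"])
for u,v in ((240,212),(249,208),(249,215),(262,215),(262,208),(249,225),(245,250),(180,250),(255,280),(270,185),(250,175),(300,200),(240,195),(290,215)):
    print(u,v,im[v,u],xyz("wrist",d,u,v).round(3))
im,d=snapshot("scene")
for u,v in ((213,150),(215,155),(217,160),(220,158),(212,165),(205,160),(200,140),(218,165)): print("sc",u,v,im[v,u],xyz("scene",d,u,v).round(3))
```

```text
[ 0.471293   -0.10616361  0.15048415] 7.575 0.0002663746891583095
240 212 [55 60 66] [ 0.465 -0.089  0.178]
249 208 [44 43 43] [ 0.469 -0.09   0.166]
249 215 [27 30 26] [ 0.469 -0.09   0.177]
262 215 [50 57 59] [ 0.476 -0.089  0.182]
262 208 [57 59 66] [ 0.476 -0.089  0.17 ]
249 225 [25 25 27] [ 0.47  -0.091  0.191]
245 250 [73 67 59] [ 0.47  -0.073  0.258]
180 250 [37 35 37] [ 0.455 -0.07   0.264]
255 280 [101 102  95] [ 0.471 -0.223  0.006]
270 185 [155 155 147] [ 0.481 -0.081  0.149]
250 175 [147 148 141] [ 0.47  -0.076  0.146]
300 200 [152 152 144] [ 0.499 -0.09   0.151]
240 195 [153 153 144] [ 0.464 -0.087  0.15 ]
290 215 [127 127 123] [ 0.493 -0.098  0.153]
sc 213 150 [31 35 36] [ 0.485 -0.098  0.205]
sc 215 155 [30 36 38] [ 0.484 -0.094  0.19 ]
sc 217 160 [32 37 38] [ 0.482 -0.09   0.174]
sc 220 158 [26 29 27] [ 0.471 -0.088  0.172]
sc 212 165 [75 77 73] [ 0.484 -0.104  0.155]
sc 205 160 [123 121 116] [ 0.315 -0.212  0.   ]
sc 200 140 [37 37 37] [ 0.55  -0.094  0.283]
sc 218 165 [76 78 74] [ 0.476 -0.092  0.152]
```

The fingertips are only just on the pad: depth puts their visible end near z 0.155 with the TCP at 0.150. So the tip is effectively about 20 mm shorter than nominal, and the first press stopped short of the balance point. I'll go on slowly from here, judging by observed heights.

carry_out --motion '[[1, [0, 0, 0.03], 0], [1, [0, 0, 0.06], 0], [1, [0, 0, 0.09], 0], [1, [0, 0, 0.12], 0], [1, [0, 0, 0.14], 0], [1, [0, 0, 0.16], 0], [1, [0, 0, 0.17], 0], [1, [0, 0, 0.18], 0], [1, [0, 0, 0.18], 0], [1, [0, 0, 0.18], 0]]'

```text
clock: 8.88
tool_pos: [0.4713, -0.1062, 0.1055]
tcp_rot: [2.233, 2.209, 0.0]
contact_force: [-0.6, 0.4, -0.3]
grip_width: 0.0003
```

```bash
python3 g.py s5
python3 - <<'E'
from h import *
im,d=snapshot("wrist")
for u,v in ((249,205),(249,208),(262,208),(270,185),(250,175),(300,200),(240,195),(290,215)):
    print(u,v,im[v,u],xyz("wrist",d,u,v).round(3))
E
```

```text
gate y -0.1 0.096
gate y -0.05 0.117
gate y 0.05 0.142
gate y 0.1 0.154
[ 0.4712866  -0.10617054  0.10549082] [-0.18728904  0.90431911 -0.86781845] 0.019 8.925
249 205 [127 126 123] [ 0.467 -0.124  0.002]
249 208 [46 48 46] [ 0.469 -0.09   0.121]
262 208 [59 64 69] [ 0.476 -0.089  0.125]
270 185 [157 157 147] [ 0.486 -0.104  0.008]
250 175 [122 121 117] [ 0.468 -0.096  0.   ]
300 200 [156 153 145] [ 0.513 -0.118  0.006]
240 195 [144 140 137] [ 0.459 -0.114  0.001]
290 215 [125 124 119] [ 0.494 -0.102  0.096]
```

The gate is over (left end 0.154, right end 0.096). I'll lift, check that it stays, and go to the -y side of the tab.

carry_out --motion '[[1, [0, 0, -0.1], 0], [1, [0, 0, -0.3], 0], [1, [0, 0, -0.55], 0], [1, [0, 0, -0.8], 0], [1, [0, 0, -0.86], 0], [1, [0.06, 0.2, -0.86], 0], [1, [0.1, 0.4, -0.86], 0], [1, [0.1, 0.56, -0.86], 0], [1, [0.1, 0.56, -0.86], 0], [1, [0.1, 0.56, -0.86], 0]]'

```text
clock: 10.22
tool_pos: [0.6105, -0.0826, 0.3192]
tcp_rot: [-2.233, -2.208, 0.002]
contact_force: [-0.1, -1.0, 0.3]
grip_width: -0.0001
```

carry_out --motion '[[1, [0, 0, 0.15], 0], [1, [0, 0, 0.3], 0], [1, [0, 0, 0.36], 0], [1, [0, 0, 0.36], 0]]'

```text
clock: 10.72
tool_pos: [0.6107, -0.0827, 0.2301]
tcp_rot: [-2.233, -2.208, 0.001]
contact_force: [0.8, -0.7, 0.1]
grip_width: 0.0003
```

```bash
python3 g.py s6
python3 - <<'E'
from h import *
im,d=snapshot("wrist");cv2.imwrite("pics/w6.png",im[:,:,::-1])
P=cloud("wrist",d,np.ones(d.shape,bool))
T=P[(P[:,2]>.21)&(P[:,2]<.262)&(abs(P[:,0]-.611)<.03)&(P[:,1]>-.04)&(P[:,1]<.05)];print("tab",len(T),T.min(0),T.max(0))
for u,v in ((249,208),(249,206),(262,208)): print(u,v,im[v,u],xyz("wrist",d,u,v).round(3))
E
```

```text
gate y -0.1 0.096
gate y -0.05 0.117
gate y 0.05 0.142
gate y 0.1 0.154
[ 0.6114924  -0.08282628  0.2312202 ] [ 0.78474874 -0.54362797  0.72905497] 0.019 10.775
tab 1123 [ 0.6081636  -0.02960782  0.21000904] [0.62178208 0.01585236 0.25928625]
249 208 [38 41 42] [ 0.61  -0.067  0.246]
249 206 [105 106 102] [ 0.605 -0.137  0.008]
262 208 [58 63 66] [ 0.617 -0.065  0.252]
```

View pics/s6.png

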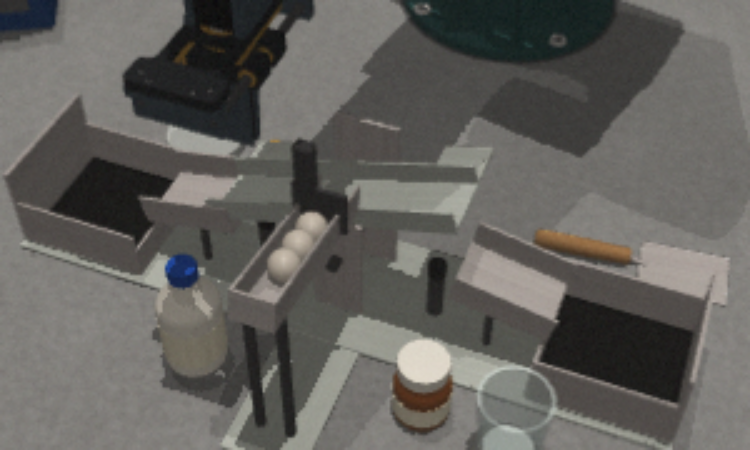

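The gate stays over, and the balls are still held behind the plate (scene view near 300,240). The tab's -y face is at y -0.030, and the finger's leading face is at -0.067. I'll lower 11 mm and push about 94 mm to the left.

carry_out --motion '[[1, [0, 0, 0.045], 0], [1, [0.07, 0, 0.045], 0], [1, [0.13, 0, 0.045], 0], [1, [0.17, 0, 0.045], 0], [1, [0.21, 0, 0.045], 0], [1, [0.25, 0, 0.045], 0], [1, [0.29, 0, 0.045], 0], [1, [0.33, 0, 0.045], 0], [1, [0.365, 0, 0.045], 0], [1, [0.375, 0, 0.045], 0]]'

```text
clock: 12.08
tool_pos: [0.6126, 0.0073, 0.2193]
tcp_rot: [2.227, 2.207, -0.009]
contact_force: [-2.8, -51.1, 4.3]
grip_width: 0.0004
```

```bash
python3 g.py s7
python3 - <<'E'
from h import *
im,d=snapshot("wrist")
P=cloud("wrist",d,np.ones(d.shape,bool))
T=P[(P[:,2]>.245)&(P[:,2]<.262)&(abs(P[:,0]-.611)<.03)&(P[:,1]>-.04)&(P[:,1]<.07)];print("tab",len(T),T.min(0),T.max(0))
E
```

```text
gate y -0.1 0.095
gate y -0.05 0.11
gate y 0.05 0.142
gate y 0.1 0.154
[0.61254663 0.00709255 0.21933792] [ -2.00905064 -40.9423802    3.4049393 ] 0.019 12.125
tab 1340 [0.60337696 0.02234891 0.24500717] [0.62350969 0.04223758 0.26189085]
```

View pics/s7.png

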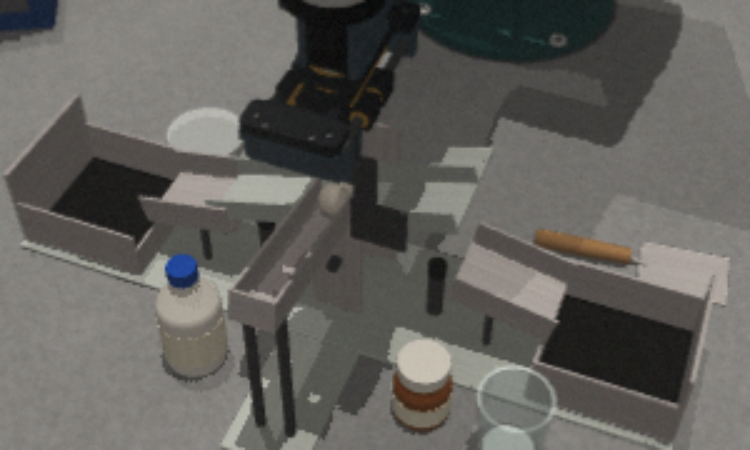

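The stop plate is at its end stop (tab moved about 53 mm, 51 N on the fingers) and the balls are running. I'll back off slightly, raise, and retreat towards -y.

carry_out --motion '[[1, [-0.03, 0, 0], 0], [1, [-0.05, 0, -0.15], 0], [1, [-0.05, 0, -0.35], 0], [1, [-0.05, 0, -0.55], 0], [1, [-0.2, -0.1, -0.6], 0], [1, [-0.4, -0.3, -0.6], 0], [1, [-0.6, -0.4, -0.6], 0], [1, [-0.8, -0.4, -0.6], 0], [1, [-0.9, -0.4, -0.6], 0], [1, [-0.9, -0.4, -0.6], 0]]'

```text
clock: 13.42
tool_pos: [0.5099, -0.2138, 0.369]
tcp_rot: [-2.236, -2.207, -0.0]
contact_force: [0.1, 1.3, 0.4]
grip_width: 0.0005
```

carry_out --motion '[[1, [0, 0, 0], 0], [1, [0, 0, 0], 0], [1, [0, 0, 0], 0], [1, [0, 0, 0], 0], [1, [0, 0, 0], 0], [1, [0, 0, 0], 0], [1, [0, 0, 0], 0], [1, [0, 0, 0], 0], [1, [0, 0, 0], 0], [1, [0, 0, 0], 0]]'

```text
clock: 14.68
tool_pos: [0.51, -0.2128, 0.3691]
tcp_rot: [2.234, 2.209, -0.0]
contact_force: [-0.0, -0.4, -0.1]
grip_width: 0.001
```

```bash
python3 g.py s8
python3 - <<'E'
from h import *
for c in ("scene","top"):
    im,d=snapshot(c);cv2.imwrite(f"pics/{c}8.png",im[:,:,::-1])
    for x in spot_in(c,"ball_1_center"):
        b=x["bbox"];print(c,round(x["conf"],2),xyz(c,d,b[0]*512,b[1]*384).round(3))
    A=cloud(c,d,np.ones(d.shape,bool))
    T=A[(A[:,2]>.235)&(A[:,2]<.265)&(abs(A[:,0]-.611)<.02)&(abs(A[:,1])<.06)];print(c,"tab",len(T),T.mean(0) if len(T) else 0)
E
```

```text
gate y -0.1 0.095
gate y -0.05 0.115
gate y 0.05 0.142
gate y 0.1 0.154
[ 0.50999765 -0.21282679  0.36907009] [-0.91546537  0.49630227  0.7355629 ] 0.019 14.725
scene 0.48 [ 0.529 -0.319  0.035]
scene 0.34 [ 0.515 -0.288  0.027]
scene tab 108 [0.61843898 0.03543035 0.24870425]
top 0.57 [ 0.52  -0.33   0.035]
top tab 83 [0.61155265 0.03302055 0.2508298 ]
```

View pics/scene8.png

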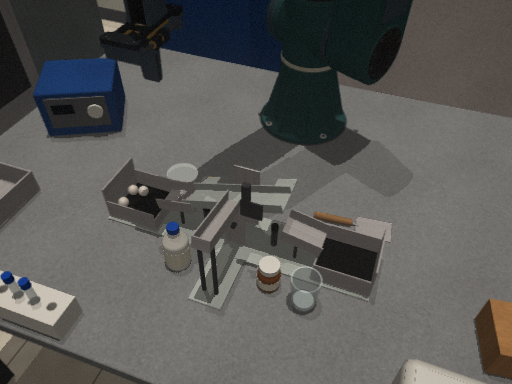

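All three balls are in the right tray (124,202), (133,189) and (144,191). The channel is empty and the bystanders stand as before. I'll wait briefly, confirm the balls are at rest, then hand in.

carry_out --motion '[[1, [0, 0, 0], 0], [1, [0, 0, 0], 0], [1, [0, 0, 0], 0], [1, [0, 0, 0], 0], [1, [0, 0, 0], 0], [1, [0, 0, 0], 0], [1, [0, 0, 0], 0], [1, [0, 0, 0], 0]]'

```text
clock: 15.92
tool_pos: [0.51, -0.2128, 0.3691]
tcp_rot: [-2.234, -2.209, 0.0]
contact_force: [-0.1, -0.2, 0.1]
grip_width: 0.0004
```

Run:
```python
from h import *
def balls():
    im,d=snapshot("scene");m=np.zeros(d.shape,bool);m[180:212,112:156]=True
    m&=im.min(2)>120
    n,l,st,c=cv2.connectedComponentsWithStats(m.astype(np.uint8))
    for i in range(1,n):
        if st[i,4]>15:
            q=cloud("scene",d,l==i);q=q[q[:,2]<.05]
            if len(q)>10:print(st[i,4],c[i].round(1),q.mean(0).round(3))
balls();print();[snapshot("scene") for _ in range(4)];balls()
print(telemetry.observe()["clock"]);workorder.close_job()
```

```text
43 [132.4 187.8] [ 0.524 -0.326  0.035]
33 [142.1 188.4] [ 0.517 -0.301  0.035]
46 [122.5 200.1] [ 0.572 -0.326  0.035]

44 [132.5 187.9] [ 0.524 -0.326  0.035]
33 [142.1 188.4] [ 0.516 -0.301  0.035]
49 [122.6 200.1] [ 0.572 -0.326  0.035]
16.225
the job is handed in; nothing more can be done
```

The job is done and handed in at 16.2 s of the 48 s allowed. The gate is rocked over, the stop plate is fully across, and all three balls are lying still in the right tray.

- **Gate:** its right end was up at the start, so the balls would have run left. I pressed the right pad until it rocked over, and it stayed there after I lifted: the trough floor reads about 0.154 m on the left and 0.095 m on the right.
- **Failed first press:** the first press stopped short of the balance point and the gate fell back. The cameras showed the fingertips higher than the stated 19 mm ahead of the TCP, so I went lower on the second press, judging by the camera depth.
- **Stop plate:** the tab moved about 53 mm, to its end stop. The force on the fingers peaked at about 51 N there, higher than needed but under the 120 N wrist limit.
- **Last checks:** the balls had not moved between two pictures about 0.25 s apart, and their visible tops are about 35 mm high. The bystanders look undisturbed in the picture, though I did not measure their positions again. The arm is clear of everything, with the TCP 0.37 m above the table.

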